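Lock the bonding jig's collar under its dust cover

ROBOT

A 6-joint arm with a two-finger parallel gripper is mounted at the origin on the work surface. World frame = base frame: x ahead of the robot, y to its left, z up, the work surface at z = 0. Lengths are in m, angles in rad, forces in N, time in s.
With the tool pointing down it reaches from about 0.275 to 0.75 m from the base axis. Payload 10.2 kg.
Tool frame: the origin (TCP) lies at the very end of the fingers, on their centre line; the grasp point (between the pads) lies 19 mm behind it; z points along the fingers, y is the direction in which the jaws open and shut (so a half turn about z gives the same grasp; the last joint's range is limited). The gripper opens to 85 mm and grips with 20 to 120 N. Pads are 22 mm wide; open, the fingers measure 114 mm over their backs; the gripper's body (76 mm by 85 mm) begins 54 mm behind the grasp point. The pads swing forward as they close: fully open they stand 13 mm farther back than shut.
Start: joints at [1.003, 0.313, 1.498, -0, 1.331, -0.223], TCP at [0.177, 0.494, 0.211] pointing down, gripper open.
Joint ranges: [-2.94, 2.94], [-0.97, 2.17], [0.19, 2.56], [-1.23, 4.37], [0.02, 3.11], [-2.88, 2.88]. Speed limits (rad/s): [2.39, 2.39, 3.01, 3.14, 3.14, 3.14].

INTERFACE

Orientations are given as [roll, pitch, yaw] about the fixed x, y, z axes, in that order (R = Rz(yaw) Ry(pitch) Rx(roll)).
In Python, from cell import observe, vision, order gives the robot as it stands.
- The arm moves only by the tool arm_command, never from a script. Its argument "deltas" is a list of rows, each a list of 6 numbers: the shift along the tool's x, y, z in cm, then the turn, a rotation vector about the tool's x, y, z in degrees. A call has 1 to 20 rows; each row is the pose to reach, as a shift and turn from the pose measured when the call began, along the tool's axes at that moment; what a row does not reach only later rows make up. A row lasts 1/12 s, in which the tool goes at most 41.7 mm and 7.16 degrees, less where a joint would pass 70% of its speed; a pose out of reach is approached as far as the arm can. A call with a gripper value outside its range is refused whole. "fingers" is the opening, from 0 (shut) to 1 (fully open), set as the call begins (left out, the last holds). The fingers move at their own pace and stop on an object; the grip force is fixed at half the most. Time passes only in rows, so rows that repeat a pose let the fingers close. It gives the time, the measured TCP pose, the force and the opening at its end, in the units of the state.
- observe(): the state, without advancing time (a new reading comes with each control period).
- vision.camera(name): name is "scene" or "top" or "wrist"; returns (picture, depth): 420x560x3 uint8, red, green, blue; 420x560 float32, m along the optical axis (not along the pixel's ray), 0 where there is no reading.
- vision.get_calibration(name): a dict with "K" (3x3 intrinsics, pixels), "R" (3x3) and "t" (3): a world point X has camera coordinates R X + t. Camera axes: x right, y down, z forward; pixel columns grow to the right and rows downward; lengths in m; the calibration is good to about 2 mm. The wrist camera is an equidistant fisheye: a pixel r from the principal point sees the ray r / f radians off the axis. A picture is of the moment at which its call begins: read the wrist's pose just before it. get_calibration takes no time and is no camera call; for the wrist camera it gives the pose at the moment of the call.
- order.hand_in(): hands the job in, once; it reports no verdict.
The state is a dict: "time_s": time; "qpos": joint angles; "joint_velocities": joint speeds; "effort": joint torques, N m; "position": TCP position; "tool_rot": TCP orientation; "contact_force": force on the tool from outside, world axes, zero at the start; "torque": the same for the moment, N m; "width": opening from 0.0 (shut) to 1.0 (fully open).
Only numpy, scipy, OpenCV 4.12 (cv2) and the standard library are available. Lean on these libraries where they do the work, as an engineer would, in place of code of your own. Each camera call takes 0.05 s, during which the arm holds its last target. There are 200 camera calls.

TASK

The glued ring in the bonding jig has to be locked for curing. Lift the clear dust cover off the jig by its knob and set it down upright on the cork pad, then turn the jig's steel collar until its lug lines up with the locked mark (the small block with a white line at the jig's edge), no more and no less. Finally put the cover back on the jig, centred and standing flat, with the collar still on its mark; do not drop the cover, and leave the two jars and the wooden stick where they are.

Things in the scene. Friction and masses are not known exactly. Their poses are not given: they have to be found in the camera images.
- jig: Fixed bonding jig, lying on the mat; origin at the centre of its underside, on the collar's axis, z up. Grey base disc 188 mm across, 12 mm thick; on it an aluminium drum 84 mm across up to height 38 mm, carrying a glued black ring 72 mm across up to height 45 mm. Its x axis points from the centre to the locked mark.
- mark (a point): The locked mark: middle of the top of an aluminium block (18 x 14 mm, 20 mm high) with a white line, fixed at the base disc's edge, 103 mm from the collar's axis along the jig's x axis. The white line continues inwards on the disc.
- lug (a point): Middle of the top of the collar's lug: an upright steel tab 18 mm long radially (50 to 68 mm from the axis), 10 mm wide across, top 58 mm above the jig's underside; this point is 59 mm from the axis. It is on its mark when it lies on the straight line from the jig's centre to the mark.
- collar (a joint): Angle, rad, of the captive steel collar (ring 112 mm across, 12 mm wide, 14 to 32 mm above the jig's underside) about the jig's z axis; grows anticlockwise from above. 0: unlocked stop, 1.60: locked mark, 2.20: far stop. Lug's azimuth in the jig's frame = value minus 1.60. Needs about 2 N at the lug, stays where left. Starts at 0 to 0.7.
- cover: Loose clear dust cover, about 0.3 kg: upside-down round tub 166 mm across (160 inside), 66 mm high, grey rim; round grey knob on top in the middle, 30 mm across, 66 to 102 mm above the origin. Origin: centre of its lower rim, z up. It starts on the jig's base disc (12 mm above the jig's underside), over the collar.
- pad: Fixed square cork pad, 190 x 190 x 6 mm, lying on the mat; origin at the centre of its underside (top 6 mm above it). Room for the cover. Jig and pad may stand left and right or the other way round.
- jar_a: Loose closed jar, 48 mm across, 70 mm high, black cap; origin at the centre of its underside. Bystander.
- jar_b: Loose closed jar, 40 mm across, 85 mm high, white cap; origin at the centre of its underside. Bystander.
- stick: Loose wooden stirring stick, 150 x 18 x 4 mm, lying flat on the mat (mat 600 x 900 mm, its top 3 mm above the table); origin at the centre of its underside. Bystander.
Mind the look-alikes: they are no part of the job. Of the things like the cover, leave any that is pink; of the rest the larger one is meant.

How it is judged:
By the outcome, as a careful person would: the job done as asked, in the order asked, and still so for the second after the job is handed in, with the robot touching nothing.
It also fails if it takes over 72 s, if anything falls off the work surface, if the arm or the gripper's body presses on something with over 40 N, if the wrist force passes 120 N, or if a joint passes its speed limit or range.

## Working session

There is one attempt and no reset: what is moved stays moved. The work goes in short steps, Python scripts to look and compute and a tool call to move; the robot and the scene stay as the last step left them, time stands still between calls to the robot, and variables do not carry over. Pictures are saved under pics/ and viewed, about 8 in all and at most 12, crops included, and the job is handed in when it is done.

Besides the shell and the picture viewer there is one more tool, called after ">>>" as a command line: name --pt "numbers of a row" for each row, then --argument value for the rest. arm_command: Moves the arm, as the interface text tells. Its arguments: {"type":"object","properties":{"deltas":{"type":"array","items":{"type":"array","items":{"type":"number"}}},"fingers":{"type":"number"}},"required":["deltas"]}

```bash
mkdir -p pics; ls; cat > h.py <<'E'
import numpy as np, cv2
from cell import observe, vision, order
def snap(name, fn=None):
    c=vision.get_calibration(name); im,d=vision.camera(name)
    if fn: cv2.imwrite('pics/'+fn+'.png',im[:,:,::-1]); np.savez('pics/'+fn+'.npz',im=im,d=d,K=c['K'],R=c['R'],t=c['t'])
    return im,d,c
def load(fn):
    z=np.load('pics/'+fn+'.npz'); return z['im'],z['d'],{k:z[k] for k in 'KRt'}
def ray(c,u,v,fish=False):
    K,R,t=[np.asarray(c[k]) for k in 'KRt']
    x=(u-K[0,2])/K[0,0]; y=(v-K[1,2])/K[1,1]
    if fish:
        th=np.hypot(x,y); s=np.sin(th)/max(th,1e-9); r=np.array([x*s,y*s,np.cos(th)])
    else: r=np.array([x,y,1.])
    return -R.T@t, R.T@r
def atz(c,u,v,z,fish=False):
    o,r=ray(c,u,v,fish); return o+r*(z-o[2])/r[2]
def proj(c,X):
    p=c['R']@np.asarray(X)+c['t']; q=c['K']@p; return q[:2]/q[2]
E
python3 - <<'E'
from h import *
a=snap('top','top0')[0]; b=snap('scene','sc0')[0]
s=observe(); print(s)
E
```

```text
pics
{'time_s': 0.1, 'qpos': array([ 1.00260457e+00,  3.13401269e-01,  1.49832238e+00,  6.33975999e-06,
        1.33101889e+00, -2.23378196e-01]), 'joint_velocities': array([ 0.0010654 ,  0.0011904 , -0.00239923,  0.00053094, -0.00066303,
        0.00054491]), 'effort': array([ 3.84452491e-03, -4.12896895e+01, -2.60141391e+01, -4.54117571e-05,
        3.07553244e-03, -4.17255956e-05]), 'position': array([0.17732636, 0.49388844, 0.2101032 ]), 'tool_rot': array([-3.14047270e+00, -2.60732254e-04,  2.79677743e+00]), 'contact_force': array([ 0.37568054,  0.10380224, -0.05750902]), 'torque': array([0.00045311, 0.00776727, 0.05371546]), 'width': 0.9970205067520882}
```

View pics/top0.png

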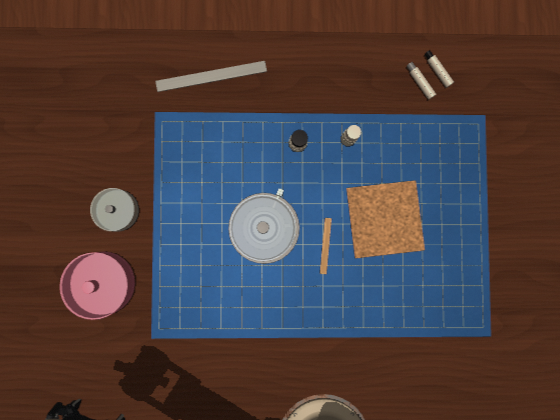

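View pics/sc0.png

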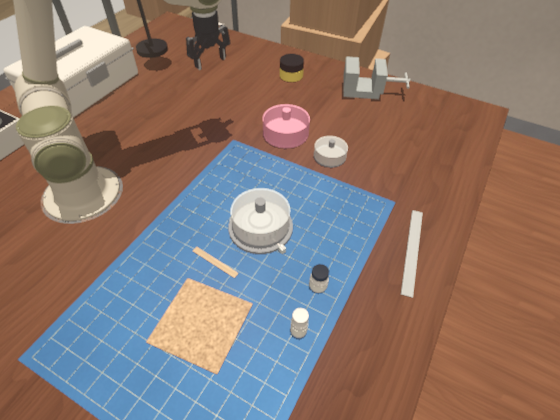

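The top view shows the jig and cover at (263,228), the mark block at (280,193), the pad at (386,219), the stick at (326,246), and the jars at (299,140) and (352,134). The pink and small grey covers are off the mat. Next is an enlarged crop with coordinates.

```bash
python3 - <<'E'
from h import *
im,d,c=load('top0')
print(np.round(c['K'],1).tolist(), np.round(-c['R'].T@c['t'],3))
for n,u,v,z in [('knob',263,228,.117),('mark',280,193,.023),('pad',386,219,.009),('stick',326,246,.007),('jarA',299,138,.073),('jarB',354,132,.088)]:
    o,r=ray(c,u,v); print(n,atz(c,u,v,z).round(4),'depthpt',(o+r*d[v,u]).round(4))
cr=im[180:280,215:435][:, :,::-1]
cv2.imwrite('pics/crop0.png',cv2.resize(im[180:275,220:305,::-1],None,fx=6,fy=6,interpolation=cv2.INTER_CUBIC))
E
```

```text
[[445.7, 0.0, 274.9], [0.0, 445.7, 212.6], [0.0, 0.0, 1.0]] [0.533 0.162 1.192]
knob [0.5553 0.1558 0.117 ] depthpt [0.5552 0.1558 0.1185]
mark [0.6495 0.1107 0.023 ] depthpt [0.6496 0.1107 0.0218]
pad [ 0.5822 -0.1741  0.009 ] depthpt [ 0.582  -0.1731  0.0126]
stick [ 0.51   -0.0126  0.007 ] depthpt [ 0.5101 -0.0116  0.0137]
jarA [0.7851 0.0646 0.073 ] depthpt [0.7852 0.0646 0.0728]
jarB [ 0.7982 -0.0731  0.088 ] depthpt [ 0.7989 -0.0737  0.0851]
```

View pics/crop0.png

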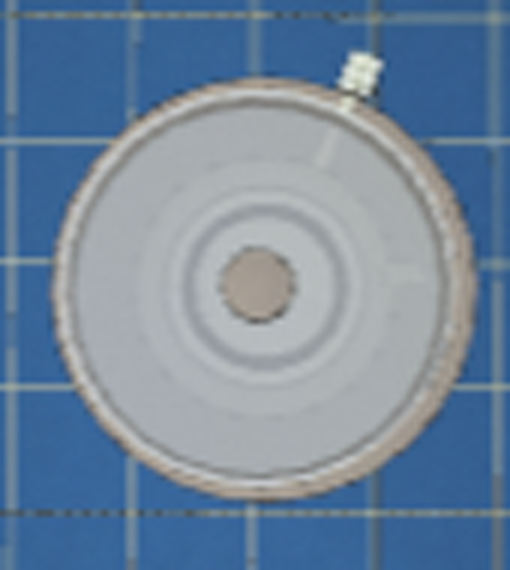

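```bash
cat >> h.py <<'E'
from scipy.spatial.transform import Rotation as Ro
def delta(target, yaw=None, s=None):
    "tool-frame shift (cm) and turn (deg) to world target, tool down at yaw (deg)"
    s=s or observe(); R=Ro.from_euler('xyz',s['tool_rot'])
    sh=R.inv().apply(np.asarray(target)-s['position'])*100
    if yaw is None: yaw=np.degrees(s['tool_rot'][2])
    rv=(R.inv()*Ro.from_euler('xyz',[np.pi,0,np.radians(yaw)])).as_rotvec(degrees=True)
    return np.round(np.r_[sh,rv],2).tolist()
E
python3 -c "
from h import *
print(delta([.5555,.1555,.19],154))"
```

```text
[-47.03, -19.06, 2.02, -0.06, -0.01, 6.24]
```

>>> arm_command --pt "-2 -0.8 0 0 0 0" --pt "-5 -2 0 0 0 1" --pt "-8.5 -3.4 0.3 0 0 1.5" --pt "-12 -4.8 0.6 0 0 2" --pt "-15.5 -6.2 0.9 0 0 2.5" --pt "-19 -7.6 1.2 0 0 3" --pt "-22.5 -9 1.5 0 0 3.5" --pt "-26 -10.4 1.8 0 0 4" --pt "-29.5 -11.8 2 0 0 4.5" --pt "-33 -13.2 2 0 0 5" --pt "-36.5 -14.6 2 0 0 5.5" --pt "-40 -16 2 0 0 6.2" --pt "-43 -17.3 2 0 0 6.2" --pt "-45 -18.3 2 0 0 6.2" --pt "-46.5 -18.8 2 0 0 6.2" --pt "-47 -19.1 2 0 0 6.2" --pt "-47 -19.1 2 0 0 6.2" --pt "-47 -19.1 2 0 0 6.2" --fingers 1

```text
time_s: 1.6
position: [0.5545, 0.1557, 0.19]
tool_rot: [-3.14, -0.001, 2.689]
contact_force: [-0.4, -0.4, -0.9]
width: 0.993
```

```bash
python3 -c "
from h import *
s=observe(); print(s['position'],s['tool_rot'],s['time_s'])
im,d,c=snap('wrist','w1'); print(np.round(c['K'],1).tolist(),(-c['R'].T@c['t']).round(3),c['R'].round(2).tolist())
print(delta([.5555,.1555,.086],154))"
```

```text
[0.55447255 0.15571734 0.18997271] [-3.14025776e+00 -9.32424488e-04  2.68878806e+00] 1.6
[[325.2, 0.0, 281.4], [0.0, 325.2, 211.9], [0.0, 0.0, 1.0]] [0.482 0.192 0.354] [[0.44, 0.9, -0.0], [0.85, -0.41, 0.32], [0.29, -0.14, -0.95]]
[-0.13, 0.02, 10.41, -0.07, -0.04, 0.09]
```

View pics/w1.png

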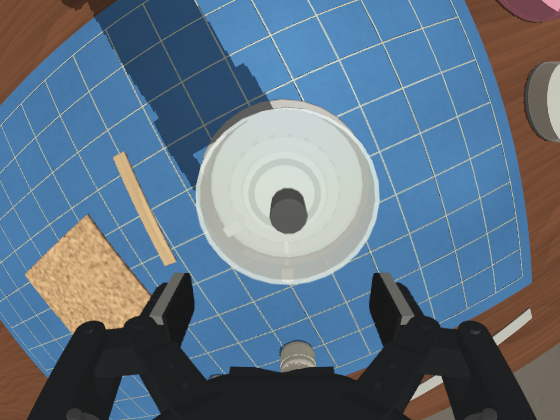

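The wrist view shows the knob top at about (289,216), with the mark line at (287,272) and the lug at (232,230). I'll check the knob position and the lug and mark azimuths.

```bash
python3 -c "
from h import *
im,d,c=load('w1')
for n,u,v,z in [('knobtop',289,217,.117),('lug',232,230,.061),('mark',287,273,.023)]: print(n,atz(c,u,v,z,True).round(4))
o,r=ray(c,289,217,True); 
g=cv2.cvtColor(im[170:260,240:340],cv2.COLOR_RGB2GRAY)
n,l,st,ce=cv2.connectedComponentsWithStats((g<95).astype(np.uint8)); print(st,ce)
cv2.imwrite('pics/c1.png',cv2.resize(im[90:300,190:390,::-1],None,fx=2.8,fy=2.8,interpolation=cv2.INTER_CUBIC))"
```

```text
knobtop [0.5599 0.1605 0.117 ]
lug [0.5662 0.0971 0.061 ]
mark [0.6522 0.1163 0.023 ]
[[   0    0  100   90 7705]
 [  30   19   37   44 1295]] [[49.81635302 45.10811162]
 [47.61776062 40.88185328]]
```

View pics/c1.png

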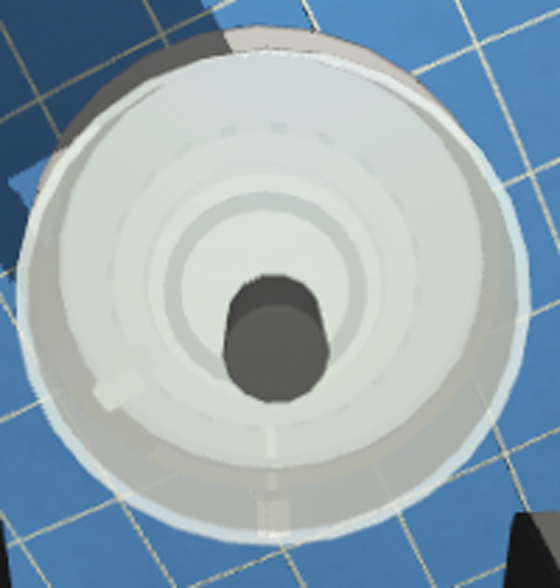

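>>> arm_command --pt "-0.1 -0.1 1.5 0 0 0" --pt "-0.1 -0.2 3.5 0 0 0" --pt "-0.1 -0.3 5.5 0 0 0" --pt "-0.1 -0.3 7.5 0 0 0" --pt "-0.1 -0.3 9 0 0 0" --pt "-0.1 -0.3 10 0 0 0" --pt "-0.1 -0.3 10.3 0 0 0" --pt "-0.1 -0.3 10.3 0 0 0"

```text
time_s: 2.32
position: [0.5534, 0.1533, 0.0871]
tool_rot: [-3.14, -0.001, 2.69]
contact_force: [0.3, 1.1, -0.0]
width: 0.999
```

```bash
python3 -c "
from h import *
im,d,c=snap('wrist','w2')
s=observe(); print(s['position'],s['tool_rot'],s['contact_force'])
cv2.imwrite('pics/c2.png',cv2.resize(im[120:420,130:430,::-1],None,fx=1.6,fy=1.6))"
```

```text
[0.55391514 0.15322854 0.08779499] [-3.14080479e+00 -1.12742729e-05  2.68999815e+00] [0.36752488 0.2179501  0.11628382]
```

View pics/c2.png

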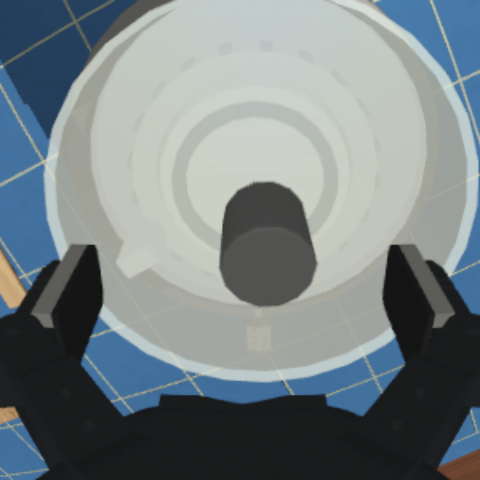

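```bash
python3 -c "
from h import *
im,d,c=load('w2')
p=atz(c,296.9,287,.117,True); print(p, delta([*p[:2],.086],154))"
```

```text
[0.55900571 0.15986297 0.117     ] [-0.17, 0.82, 0.18, -0.05, -0.0, 0.13]
```

>>> arm_command --pt "-0.1 0.3 0.1 0 0 0" --pt "-0.1 0.65 0.1 0 0 0" --pt "-0.1 0.65 0.1 0 0 0" --pt "-0.1 0.65 0.1 0 0 0"

```text
time_s: 2.7
position: [0.5579, 0.1589, 0.0872]
tool_rot: [-3.141, 0.001, 2.69]
contact_force: [0.3, -0.6, 0.0]
width: 1.0
```

>>> arm_command --pt "0 0 0 0 0 0" --pt "0 0 0 0 0 0" --pt "0 0 0 0 0 0" --pt "0 0 0 0 0 0" --pt "0 0 0 0 0 0" --pt "0 0 0 0 0 0" --pt "0 0 0 0 0 0" --pt "0 0 0 0 0 0" --pt "0 0 0 0 0 0" --pt "0 0 0 0 0 0" --pt "0 0 0 0 0 0" --pt "0 0 0 0 0 0" --fingers 0.2

```text
time_s: 3.7
position: [0.5581, 0.1589, 0.0876]
tool_rot: [-3.141, 0.001, 2.69]
contact_force: [-0.7, -0.3, 4.9]
width: 0.316
```

>>> arm_command --pt "0 0 0 0 0 0" --pt "0 0 0 0 0 0" --pt "0 0 0 0 0 0" --pt "0 0 0 0 0 0" --fingers 0.1

```text
time_s: 4.03
position: [0.5581, 0.1589, 0.0877]
tool_rot: [-3.141, 0.001, 2.69]
contact_force: [-0.5, -0.9, 2.6]
width: 0.313
```

>>> arm_command --pt "0 0 -0.1 0 0 0" --pt "0 0 -0.3 0 0 0" --pt "0 0 -0.6 0 0 0" --pt "0 0 -1 0 0 0" --pt "0 0 -1.5 0 0 0" --pt "0 0 -2.2 0 0 0" --pt "0 0 -3 0 0 0" --pt "0 0 -4 0 0 0" --pt "0 0 -5 0 0 0" --pt "0 0 -6 0 0 0" --pt "0 0 -7 0 0 0" --pt "0 0 -8 0 0 0" --pt "0 0 -9 0 0 0" --pt "0 0 -9.6 0 0 0" --pt "0 0 -10 0 0 0" --pt "0 0 -10 0 0 0"

```text
time_s: 5.37
position: [0.5582, 0.159, 0.1884]
tool_rot: [3.141, 0.002, 2.69]
contact_force: [0.8, -0.0, -2.9]
width: 0.312
```

```bash
python3 -c "
from h import *
s=observe(); print(s['position'],s['tool_rot'],s['contact_force'],s['torque'])
im,d,c=snap('scene','s1'); im2,d2,c2=snap('top','t1')
a=im[160:370,120:360,::-1]; b=im2[160:280,220:420,::-1]
a=cv2.resize(a,None,fx=1.8,fy=1.8); b=cv2.resize(b,None,fx=1.8,fy=1.8); h=max(a.shape[0],b.shape[0])
f=lambda x: cv2.copyMakeBorder(x,0,h-x.shape[0],0,0,cv2.BORDER_CONSTANT)
cv2.imwrite('pics/c3.png',np.hstack([f(a),f(b)]))
# pad centre from top image
o=load('top0')
hsv=cv2.cvtColor(o[0],cv2.COLOR_RGB2HSV); m=((hsv[...,0]<20)&(hsv[...,2]>140)&(hsv[...,1]>80)).astype(np.uint8); m[:,:340]=0;m[:170]=0;m[270:]=0;m[:,430:]=0
ct=max(cv2.findContours(m,0,2)[0],key=cv2.contourArea); r=cv2.minAreaRect(ct); print(r, atz(o[2],*r[0],.009))
print(delta([.582,-.174,.188],154))"
```

```text
[0.55821973 0.15896135 0.18844665] [3.14119256e+00 2.21182482e-03 2.69034952e+00] [ 0.76242007 -0.03194438 -2.86888636] [-0.009834   -0.00968907  0.02124076]
((385.0819091796875, 218.6962432861328), (70.33843231201172, 69.87106323242188), 83.2901611328125) [ 0.58299752 -0.1716105   0.009     ]
[-16.7, -28.9, -0.05, -0.03, 0.04, 0.14]
```

View pics/c3.png

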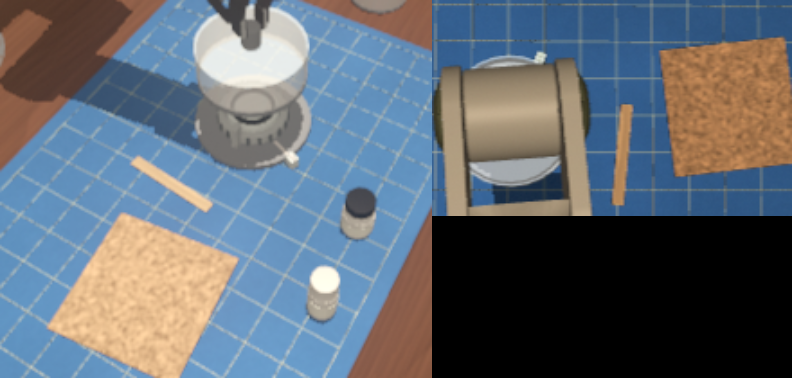

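>>> arm_command --pt "-0.3 -0.5 0 0 0 0" --pt "-0.8 -1.3 0 0 0 0" --pt "-1.5 -2.5 0 0 0 0" --pt "-2.5 -4.2 0 0 0 0" --pt "-3.6 -6.2 0 0 0 0" --pt "-4.8 -8.2 0 0 0 0" --pt "-6 -10.2 0 0 0 0" --pt "-7.2 -12.2 0 0 0 0" --pt "-8.4 -14.2 0 0 0 0" --pt "-9.6 -16.2 0 0 0 0" --pt "-10.8 -18.2 0 0 0 0" --pt "-12 -20.2 0 0 0 0" --pt "-13.2 -22.2 0 0 0 0" --pt "-14.4 -24.2 0 0 0 0" --pt "-15.4 -26 0 0 0 0" --pt "-16.1 -27.3 0 0 0 0" --pt "-16.5 -28 0 0 0 0" --pt "-16.8 -28.4 0 0 0 0" --pt "-16.8 -28.4 0 0 0 0" --pt "-16.8 -28.4 0 0 0 0"

```text
time_s: 7.13
position: [0.5851, -0.1693, 0.1875]
tool_rot: [-3.141, 0.0, 2.691]
contact_force: [0.5, 0.1, -3.0]
width: 0.314
```

>>> arm_command --pt "0 0 0.5 0 0 0" --pt "0 0 1.5 0 0 0" --pt "0 0 3 0 0 0" --pt "0 0 4.5 0 0 0" --pt "0 0 6 0 0 0" --pt "0 0 7.3 0 0 0" --pt "0 0 8.4 0 0 0" --pt "0 0 9.2 0 0 0" --pt "0 0 9.8 0 0 0" --pt "0 0 10.1 0 0 0" --pt "0 0 10.3 0 0 0" --pt "0 0 10.4 0 0 0" --pt "0 0 10.4 0 0 0"

```text
time_s: 8.22
position: [0.5853, -0.1694, 0.0837]
tool_rot: [-3.141, 0.001, 2.691]
contact_force: [0.2, 0.3, -1.7]
width: 0.313
```

```bash
python3 -c "
from h import *
s=observe(); print(s['position'],s['contact_force'],s['torque'])
im,d,c=snap('wrist','w4'); im2,d2,c2=snap('top','t4')
b=im2[160:290,310:450,::-1]
cv2.imwrite('pics/c4.png',np.hstack([cv2.resize(im[60:420,100:460,::-1],(400,400)),cv2.resize(b,(400,400))]))"
```

```text
[ 0.58529649 -0.1694493   0.08372908] [ 0.18351427  0.25772251 -1.68827675] [ 0.02989931 -0.04473037 -0.00332452]
```

View pics/c4.png

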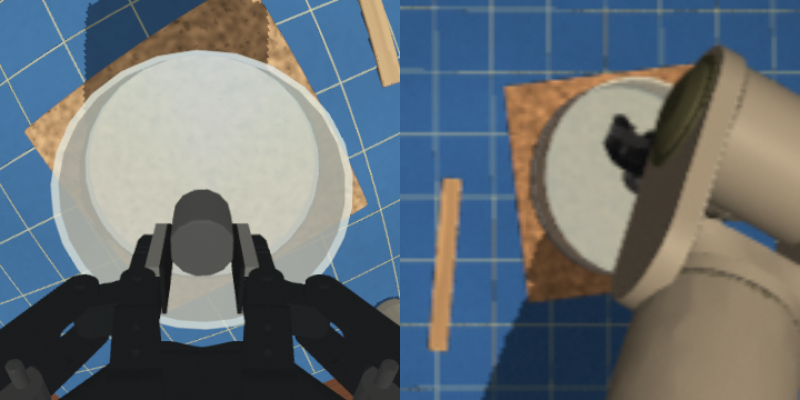

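>>> arm_command --pt "0 0 0.1 0 0 0" --pt "0 0 0.15 0 0 0" --pt "0 0 0.2 0 0 0" --pt "0 0 0.2 0 0 0" --pt "0 0 0.2 0 0 0"

```text
time_s: 8.73
position: [0.5853, -0.1695, 0.0819]
tool_rot: [-3.141, 0.001, 2.691]
contact_force: [-0.6, -0.0, -2.0]
width: 0.316
```

>>> arm_command --pt "0 0 0.05 0 0 0" --pt "0 0 0.1 0 0 0" --pt "0 0 0.1 0 0 0" --pt "0 0 0.1 0 0 0"

```text
time_s: 9.07
position: [0.5854, -0.1696, 0.0816]
tool_rot: [-3.141, 0.002, 2.691]
contact_force: [-2.9, 1.4, 5.6]
width: 0.312
```

Contact at the expected height (TCP z 0.0816). Now I'll release the knob and go up.

>>> arm_command --pt "0 0 0 0 0 0" --pt "0 0 0 0 0 0" --pt "0 0 0 0 0 0" --pt "0 0 0 0 0 0" --pt "0 0 0 0 0 0" --pt "0 0 0 0 0 0" --pt "0 0 0 0 0 0" --pt "0 0 0 0 0 0" --pt "0 0 0 0 0 0" --pt "0 0 0 0 0 0" --fingers 1

```text
time_s: 9.9
position: [0.5855, -0.1695, 0.0816]
tool_rot: [-3.141, 0.002, 2.691]
contact_force: [0.3, -0.7, 0.6]
width: 1.001
```

>>> arm_command --pt "0 0 -0.5 0 0 0" --pt "0 0 -1.5 0 0 0" --pt "0 0 -3 0 0 0" --pt "0 0 -5 0 0 0" --pt "0 0 -7 0 0 0" --pt "0 0 -9 0 0 0" --pt "0 0 -10.5 0 0 0" --pt "0 0 -11 0 0 0" --pt "0 0 -11 0 0 0"

```text
time_s: 10.65
position: [0.5858, -0.1696, 0.1934]
tool_rot: [-3.141, 0.005, 2.691]
contact_force: [0.7, -0.1, -0.0]
width: 1.0
```

```bash
python3 -c "
from h import *
s=observe(); print(s['position'],s['width'])
import math
# go above lug estimate, az about -87deg, jig centre (.558,.159)
print(delta([.545,.15,.19],93)); print(delta([.561,.100,.19],93))"
```

```text
[ 0.58577694 -0.16963708  0.19343169] 1.0001869095356053
[17.6, 27.0, 0.25, 0.13, 0.26, 61.18]
[13.98, 23.19, 0.27, 0.13, 0.26, 61.18]
```

>>> arm_command --pt "0.3 0.5 0 0 0 3" --pt "1 1.7 0 0 0 7" --pt "2 3.3 0 0 0 12" --pt "3.2 5.3 0 0 0 17" --pt "4.4 7.3 0 0 0 22" --pt "5.6 9.3 0.1 0 0 27" --pt "6.8 11.3 0.1 0 0 32" --pt "8 13.3 0.1 0 0 37" --pt "9.2 15.3 0.1 0 0 42" --pt "10.4 17.3 0.2 0 0 47" --pt "11.6 19.3 0.2 0.1 0.2 52" --pt "12.7 21.1 0.2 0.1 0.2 56" --pt "13.5 22.4 0.3 0.1 0.2 59" --pt "13.9 23.1 0.3 0.1 0.2 61.2" --pt "14 23.2 0.3 0.1 0.2 61.2" --pt "14 23.2 0.3 0.1 0.2 61.2" --pt "14 23.2 0.3 0.1 0.2 61.2"

```text
time_s: 12.07
position: [0.5607, 0.0996, 0.1892]
tool_rot: [3.142, 0.001, 1.624]
contact_force: [0.4, -0.2, -0.4]
width: 0.999
```

```bash
python3 -c "
from h import *
s=observe(); print(s['position'],s['tool_rot'],s['qpos'].round(2))
im,d,c=snap('wrist','w5')
cv2.imwrite('pics/c5.png',cv2.resize(im[30:330,130:430,::-1],None,fx=2,fy=2,interpolation=cv2.INTER_CUBIC))"
```

```text
[0.56070958 0.09963285 0.1891702 ] [3.14152943e+00 7.91943982e-04 1.62352612e+00] [-0.03  0.43  1.39 -0.    1.32 -0.08]
```

View pics/c5.png

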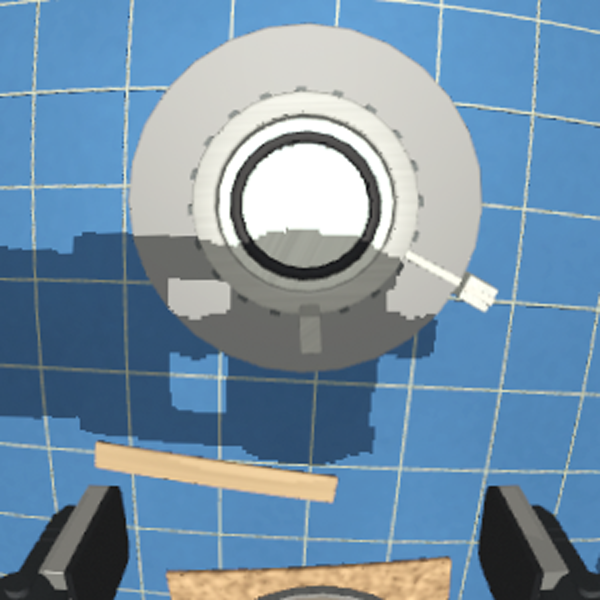

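The jig is uncovered. The lug top is at crop (312,336), the mark block top at (480,292), its white line runs (408,256)–(462,285), and the ring centre is at (306,205).

```bash
python3 -c "
from h import *
im,d,c=load('w5')
f=lambda x,y,z: atz(c,130+x/2,30+y/2,z,True)[:2]
# black ring mask -> project to z=.048, ellipse/circle fit
g=im.max(2); m=np.zeros_like(g); m[80:180,235:330]=(g[80:180,235:330]<50)
v,u=np.nonzero(m); P=np.array([atz(c,a,b,.048,True)[:2] for a,b in zip(u,v)],dtype=np.float32)
e=cv2.minEnclosingCircle(P); print('ring',e,len(P))
C=np.array(e[0])
az=lambda p: (np.degrees(np.arctan2(*(p-C)[::-1])),np.linalg.norm(p-C))
L=f(312,336,.061); M=f(480,292,.023); A=f(408,256,.015);B=f(462,285,.015)
print('lug',L,az(L),'mark',M,az(M),'line',A,az(A),B,az(B),np.degrees(np.arctan2(*(B-A)[::-1])))
o=C-0
for uv in [(312,336),(480,292),(360,205)]:
    a,b=130+uv[0]//2,30+uv[1]//2; print(d[b,a])
"
```

```text
ring ((0.5590490698814392, 0.1554795205593109), 0.03486158698797226) 413
lug [0.56653777 0.09751072] (np.float64(-82.63901329958037), np.float64(0.05845051715376396)) mark [0.65555356 0.11597544] (np.float64(-22.261720084223764), np.float64(0.10427698392410847)) line [0.61613854 0.1310832 ] (np.float64(-23.13870334013603), np.float64(0.06208371785969166)) [0.64729234 0.1174905 ] (np.float64(-23.292038681673812), np.float64(0.09607309718944505)) -23.57211083414524
0.3046086
0.33406797
0.30256048
```

```bash
python3 -c "
from h import *
print(delta([.5663,.0985,.044],97.4))"
```

```text
[-0.12, 0.53, 14.53, 0.02, 0.05, -4.41]
```

>>> arm_command --pt "0 0.2 1 0 0 -2" --pt "-0.1 0.5 3 0 0 -4.4" --pt "-0.1 0.5 5 0 0 -4.4" --pt "-0.1 0.5 7 0 0 -4.4" --pt "-0.1 0.5 9 0 0 -4.4" --pt "-0.1 0.5 11 0 0 -4.4" --pt "-0.1 0.5 12.5 0 0 -4.4" --pt "-0.1 0.5 13.5 0 0 -4.4" --pt "-0.1 0.5 14.2 0 0 -4.4" --pt "-0.1 0.5 14.5 0 0 -4.4" --pt "-0.1 0.5 14.5 0 0 -4.4" --pt "-0.1 0.5 14.5 0 0 -4.4"

```text
time_s: 13.12
position: [0.5664, 0.0985, 0.045]
tool_rot: [3.14, 0.001, 1.7]
contact_force: [0.5, 0.3, -0.3]
width: 1.001
```

>>> arm_command --pt "0 0 0 0 0 0" --pt "0 0 0 0 0 0" --pt "0 0 0 0 0 0" --pt "0 0 0 0 0 0" --pt "0 0 0 0 0 0" --pt "0 0 0 0 0 0" --pt "0 0 0 0 0 0" --pt "0 0 0 0 0 0" --pt "0 0 0 0 0 0" --pt "0 0 0 0 0 0" --pt "0 0 0 0 0 0" --pt "0 0 0 0 0 0" --pt "0 0 0 0 0 0" --fingers 0.02

```text
time_s: 14.2
position: [0.5664, 0.0985, 0.045]
tool_rot: [3.14, 0.001, 1.7]
contact_force: [0.4, 1.0, -0.1]
width: 0.019
```

```bash
python3 -c "
from h import *
im,d,c=snap('wrist','w6'); im2=snap('scene','s6')[0]
s=observe(); print(s['position'],s['tool_rot'],s['width'])
a=cv2.resize(im[100:400,130:430,::-1],(480,480)); b=cv2.resize(im2[170:270,200:320,::-1],(320,267),interpolation=cv2.INTER_CUBIC)
b=cv2.copyMakeBorder(b,0,213,0,0,0); cv2.imwrite('pics/c6.png',np.hstack([a,b]))"
```

```text
[0.56637806 0.09850207 0.04501585] [3.14014052e+00 9.94578355e-04 1.69969615e+00] 0.018755302257639852
```

View pics/c6.png

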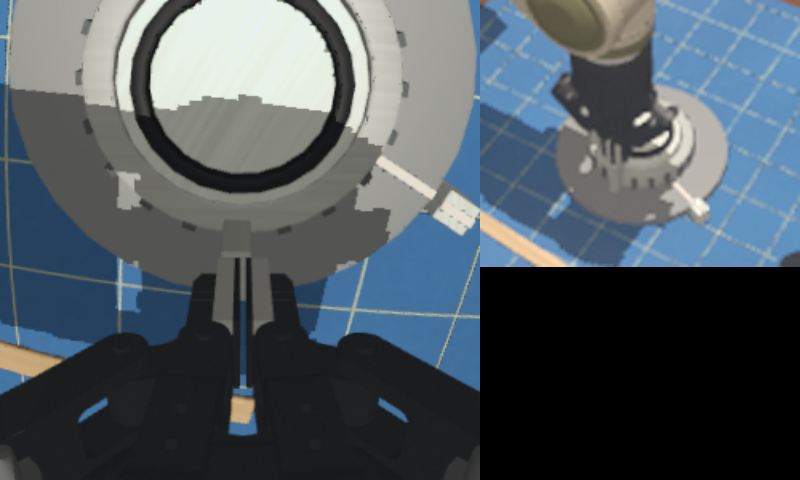

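```bash
python3 -c "
from h import *
im,d,c=load('w6')
s=observe()
Rt=Ro.from_euler('xyz',s['tool_rot'])
for x in (225,237,243,260):
  for y in (210,222,228,235,242,250,256,262,270,280,300,320):
    u=130+x*300/480; v=100+y*300/480
    o,r=ray(c,u,v,True); D=d[int(round(v)),int(round(u))]
    rc=c['R']@r; p=o+r*D/rc[2]
    print(x,y,im[int(round(v)),int(round(u))],(p*1000).round(0),(Rt.inv().apply(p-s['position'])*1000).round(0))
"
```

```text
225 210 [109 109 103] [560. 110.  35.] [12. -5. 10.]
225 222 [90 91 85] [561. 107.  40.] [10. -5.  5.]
225 228 [91 91 86] [561. 107.  45.] [ 9. -5.  0.]
225 235 [91 91 86] [561. 107.  50.] [ 9. -4. -5.]
225 242 [90 91 86] [561. 107.  55.] [  9.  -4. -10.]
225 250 [91 92 87] [561. 107.  61.] [  9.  -4. -16.]
225 256 [111 110 104] [561. 105.  61.] [  7.  -4. -16.]
225 262 [95 95 90] [561. 109.  74.] [ 11.  -4. -29.]
225 270 [95 94 90] [561. 109.  79.] [ 11.  -3. -34.]
225 280 [95 94 90] [562. 110.  86.] [ 12.  -3. -41.]
225 300 [95 94 90] [562. 109.  95.] [ 11.  -3. -50.]
225 320 [107 107 102] [562. 109. 104.] [ 11.  -3. -59.]
237 210 [110 110 104] [564. 110.  35.] [12. -0. 10.]
237 222 [91 92 86] [565. 107.  39.] [ 9. -0.  6.]
237 228 [91 91 86] [565. 107.  43.] [ 8. -0.  2.]
237 235 [91 91 86] [565. 107.  49.] [ 9. -0. -4.]
237 242 [91 91 86] [565. 107.  55.] [  9.  -0. -10.]
237 250 [90 91 86] [565. 107.  61.] [  9.  -0. -16.]
237 256 [113 114 106] [565. 106.  63.] [  8.  -0. -18.]
237 262 [22 23 23] [565. 109.  73.] [ 11.  -0. -28.]
237 270 [24 24 25] [565. 109.  78.] [ 11.  -0. -3
[... 731 characters left out ...]
45.   2.  41.]
243 320 [36 61 90] [575.  43.   4.] [-57.   2.  41.]
260 210 [111 111 105] [573. 111.  35.] [12.  8. 10.]
260 222 [111 111 104] [573. 107.  35.] [ 7.  8. 10.]
260 228 [109 109 102] [573. 105.  37.] [6. 8. 8.]
260 235 [84 85 83] [576.  92.  15.] [-7.  9. 30.]
260 242 [84 85 83] [576.  89.  15.] [-10.   9.  30.]
260 250 [84 85 83] [577.  86.  17.] [-13.   9.  28.]
260 256 [84 85 83] [577.  84.  17.] [-16.   9.  28.]
260 262 [95 94 90] [572. 110.  73.] [ 11.   7. -28.]
260 270 [96 95 90] [571. 110.  79.] [ 11.   6. -34.]
260 280 [95 94 90] [571. 110.  84.] [ 11.   6. -39.]
260 300 [95 94 90] [571. 111.  95.] [ 11.   6. -50.]
260 320 [107 107 102] [570. 111. 104.] [ 11.   6. -59.]
```

The depth data shows the shut fingertips end about 25 mm above the reported TCP, at roughly z 0.07. They closed just above the lug top (0.061), with the lug centred between them. I'll reopen, go 24 mm lower and grip.

>>> arm_command --pt "0 0 0 0 0 0" --pt "0 0 0 0 0 0" --pt "0 0 0 0 0 0" --pt "0 0 0 0 0 0" --pt "0 0 0 0 0 0" --pt "0 0 0 0 0 0" --pt "0 0 0.5 0 0 0" --pt "0 0 1 0 0 0" --pt "0 0 1.5 0 0 0" --pt "0 0 2 0 0 0" --pt "0 0 2.3 0 0 0" --pt "0 0 2.4 0 0 0" --pt "0 0 2.4 0 0 0" --fingers 0.5

```text
time_s: 15.38
position: [0.5663, 0.0985, 0.0206]
tool_rot: [3.141, 0.001, 1.7]
contact_force: [0.2, 0.4, 0.4]
width: 0.503
```

>>> arm_command --pt "0 0 0 0 0 0" --pt "0 0 0 0 0 0" --pt "0 0 0 0 0 0" --pt "0 0 0 0 0 0" --pt "0 0 0 0 0 0" --pt "0 0 0 0 0 0" --pt "0 0 0 0 0 0" --pt "0 0 0 0 0 0" --pt "0 0 0 0 0 0" --pt "0 0 0 0 0 0" --fingers 0.02

```text
time_s: 16.22
position: [0.5663, 0.0984, 0.021]
tool_rot: [3.141, 0.001, 1.7]
contact_force: [-1.9, -1.3, 5.8]
width: 0.104
```

>>> arm_command --pt "0 0.1 0 0 0 -1" --pt "0.01 0.31 0 0 0 -3" --pt "0.03 0.62 0 0 0 -6" --pt "0.07 0.92 0 0 0 -9" --pt "0.13 1.23 0 0 0 -12" --pt "0.2 1.53 0 0 0 -15" --pt "0.29 1.82 0 0 0 -18" --pt "0.39 2.11 0 0 0 -21" --pt "0.51 2.4 0 0 0 -24" --pt "0.64 2.68 0 0 0 -27" --pt "0.74 2.86 0 0 0 -29" --pt "0.79 2.95 0 0 0 -30" --pt "0.79 2.95 0 0 0 -30"

```text
time_s: 17.3
position: [0.5946, 0.1102, 0.021]
tool_rot: [3.141, 0.001, 2.224]
contact_force: [-1.5, 0.2, 3.8]
width: 0.101
```

>>> arm_command --pt "0 0.1 0 0 0 -1" --pt "0.01 0.31 0 0 0 -3" --pt "0.03 0.62 0 0 0 -6" --pt "0.07 0.92 0 0 0 -9" --pt "0.13 1.23 0 0 0 -12" --pt "0.2 1.53 0 0 0 -15" --pt "0.29 1.82 0 0 0 -18" --pt "0.39 2.11 0 0 0 -21" --pt "0.51 2.4 0 0 0 -24" --pt "0.6 2.59 0 0 0 -26" --pt "0.67 2.72 0 0 0 -27.5" --pt "0.69 2.77 0 0 0 -28" --pt "0.69 2.77 0 0 0 -28"

```text
time_s: 18.38
position: [0.6122, 0.1325, 0.021]
tool_rot: [-3.141, 0.001, 2.713]
contact_force: [-4.4, -1.4, 4.0]
width: 0.101
```

```bash
python3 -c "
from h import *
s=observe(); print(s['position'],np.degrees(s['tool_rot'][2]),s['contact_force'])
im,d,c=snap('wrist','w7'); im2,_,c2=snap('scene','s7')
a=cv2.resize(im[150:350,180:380,::-1],(500,500),interpolation=cv2.INTER_CUBIC)
cv2.imwrite('pics/c7.png',a)
Rt=Ro.from_euler('xyz',s['tool_rot'])
"
```

```text
[0.61223789 0.13249021 0.02100487] 155.45797979272356 [-4.40702893 -1.44536782  3.9846976 ]
```

>>> arm_command --pt "0 0 0 0 0 0" --pt "0 0 0 0 0 0" --pt "0 0 0 0 0 0" --pt "0 0 0 0 0 0" --pt "0 0 0 0 0 0" --pt "0 0 0 0 0 0" --pt "0 0 -0.5 0 0 0" --pt "0 0 -1.5 0 0 0" --pt "0 0 -3 0 0 0" --pt "0 0 -5 0 0 0" --pt "0 0 -7 0 0 0" --pt "0 0 -9 0 0 0" --pt "-1 0 -10 0 0 0" --pt "-2 0 -10 0 0 0" --pt "-3 0 -10 0 0 0" --pt "-3 0 -10 0 0 0" --pt "-3 0 -10 0 0 0" --fingers 0.6

```text
time_s: 19.9
position: [0.6394, 0.1201, 0.1215]
tool_rot: [-3.141, 0.001, 2.712]
contact_force: [-0.0, -0.1, -0.4]
width: 0.601
```

```bash
python3 -c "
from h import *
s=observe(); print(s['position'],np.degrees(s['tool_rot'][2]),s['contact_force'])
im,d,c=snap('wrist','w8'); snap('top','t8'); snap('scene','s8')
cs=[proj_ for proj_ in []]
# pixel of lug & mark expected via fisheye
def fp(X):
    p=c['R']@np.array(X)+c['t']; th=np.arctan2(np.hypot(p[0],p[1]),p[2]); k=th/np.hypot(p[0],p[1])
    return c['K'][0,0]*p[0]*k+c['K'][0,2], c['K'][1,1]*p[1]*k+c['K'][1,2]
L=fp([.6122,.1325,.061]); M=fp([.653,.116,.023]); C=fp([.5587,.157,.048]); print(L,M,C)
u0=int((L[0]+M[0])/2)-50; v0=int((C[1]+M[1])/2)-60; print(u0,v0)
cv2.imwrite('pics/c8.png',cv2.resize(im[v0:v0+120,u0:u0+100,::-1],None,fx=5,fy=5,interpolation=cv2.INTER_CUBIC))"
```

```text
[0.63940258 0.12005232 0.12145962] 155.40318458772143 [-0.00057444 -0.10217788 -0.37266437]
(np.float64(280.227335512389), np.float64(179.09638115906253)) (np.float64(282.6956049472967), np.float64(219.16832391682522)) (np.float64(280.27995054625063), np.float64(95.69354518848729))
231 97
```

View pics/c8.png

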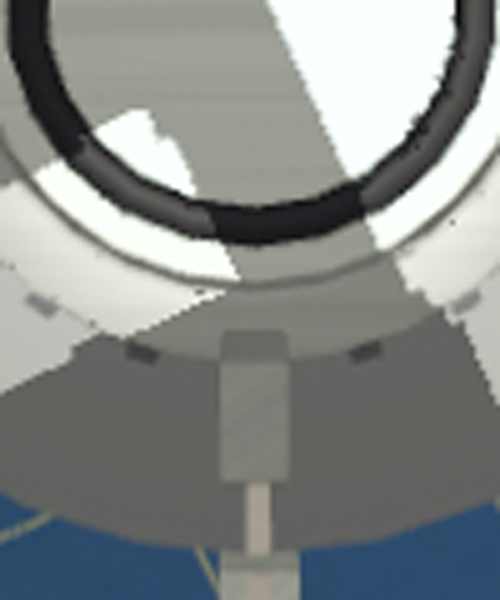

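```bash
python3 -c "
from h import *
im,d,c=load('w8')
f=lambda x,y,z: atz(c,231+(x)/5-.4,97+(y)/5-.4,z,True)[:2]
C=np.array([.5587,.157])
az=lambda p,C: np.degrees(np.arctan2(*(p-C)[::-1])).round(2)
# centre from ring outline: rows crop; use black-mask circle fit
g=im.max(2); m=np.zeros_like(g); m[40:150,225:335]=g[40:150,225:335]<95
sub=(m*255)
v,u=np.nonzero((g<60)[40:150,225:335]); v+=40;u+=225
P=np.array([atz(c,a,b,.048,True)[:2] for a,b in zip(u,v)])
k=np.hypot(*(P-C).T); P=P[(k>.025)&(k<.042)]
A=np.c_[2*P,np.ones(len(P))]; s=np.linalg.lstsq(A,(P**2).sum(1),rcond=None)[0]; C1=s[:2]; print('ring C',C1,np.sqrt(s[2]+C1@C1),len(P))
l1=f(255,365,.061);l2=f(254.5,480,.061);L=(l1+l2)/2;q1=f(258,490,.0155);q2=f(258,550,.0155);M=f(259.5,590,.023)
print('lug dir',az(l2,l1),'line dir',az(q2,q1),'|lug-c|',np.linalg.norm(L-C),np.linalg.norm(L-C1))
for c0 in (C,C1): print('lug',az(L,c0),'line',az(q1,c0),az(q2,c0),'mark',az(M,c0))
"
```

```text
ring C [0.56016657 0.15622563] 0.032135243647723646 1268
lug dir -24.81 line dir -24.53 |lug-c| 0.06037815012977379 0.05872409788055187
lug -23.72 line -23.53 -23.65 mark -23.55
lug -23.6 line -23.44 -23.57 mark -23.48
```

Measured azimuths: lug −23.7°, white line −23.6°, mark −23.5°, so the collar is on its mark to within about 0.2°. Next I'll fetch the cover.

```bash
python3 -c "
from h import *
print(delta([.5855,-.1695,.1815],154.15))"
```

```text
[-7.19, -28.59, -6.01, -0.03, 0.05, 1.29]
```

>>> arm_command --pt "0 0 -1 0 0 0" --pt "0 0 -3 0 0 0" --pt "-0.2 -1 -5 0 0 0.3" --pt "-0.8 -3 -6 0 0 0.6" --pt "-1.5 -6 -6 0 0 1.3" --pt "-2.3 -9 -6 0 0 1.3" --pt "-3 -12 -6 0 0 1.3" --pt "-3.8 -15 -6 0 0 1.3" --pt "-4.5 -18 -6 0 0 1.3" --pt "-5.3 -21 -6 0 0 1.3" --pt "-6 -24 -6 0 0 1.3" --pt "-6.6 -26.5 -6 0 0 1.3" --pt "-7 -28 -6 0 0 1.3" --pt "-7.2 -28.6 -6 0 0 1.3" --pt "-7.2 -28.6 -6 0 0 1.3" --pt "-7.2 -28.6 -6 0 0 1.3" --fingers 1

```text
time_s: 21.38
position: [0.5858, -0.1685, 0.1816]
tool_rot: [-3.142, 0.001, 2.691]
contact_force: [0.4, -0.1, -0.0]
width: 1.0
```

```bash
python3 -c "
from h import *
print(observe()['position'],delta([.5855,-.1695,.0816],154.15))
im,d,c=snap('top','t9')
# cross-check az from top view: brightness around the jig
def P(az,r,z,C): a=np.radians(az); return proj(c,[C[0]+r*np.cos(a),C[1]+r*np.sin(a),z])
for n,u,v in []: pass
C=np.array([.556,.156])
g=cv2.cvtColor(im,cv2.COLOR_RGB2GRAY).astype(np.float32)
for n,r,z in [('lug',[54,59,64],.061),('line',[76,82,88],.015),('mark',[98,102,107],.023)]:
    row=[]
    for a in range(-44,-4,2):
        uv=np.array([P(a,x/1e3,z,C) for x in r],np.float32); row.append(int(cv2.remap(g,uv[:,:1],uv[:,1:],cv2.INTER_LINEAR).mean()))
    print(n,row)
"
```

```text
[ 0.585805   -0.1685308   0.18159466] [-0.01, -0.1, 10.0, -0.0, 0.05, 0.02]
lug [149, 148, 156, 162, 162, 157, 127, 126, 163, 184, 179, 169, 164, 162, 162, 160, 157, 155, 158, 161]
line [153, 153, 153, 153, 154, 154, 154, 152, 152, 175, 183, 157, 153, 154, 154, 154, 155, 154, 154, 155]
mark [88, 88, 88, 89, 89, 87, 88, 84, 155, 184, 192, 199, 110, 90, 90, 91, 92, 91, 91, 91]
```

The top view agrees: the lug, line and mark all peak at about −25° in its frame. I'll descend and grip the knob.

>>> arm_command --pt "0 -0.1 1 0 0 0" --pt "0 -0.1 3 0 0 0" --pt "0 -0.1 5 0 0 0" --pt "0 -0.1 7 0 0 0" --pt "0 -0.1 8.5 0 0 0" --pt "0 -0.1 9.5 0 0 0" --pt "0 -0.1 9.9 0 0 0" --pt "0 -0.1 10 0 0 0" --pt "0 -0.1 10 0 0 0"

```text
time_s: 22.18
position: [0.5859, -0.169, 0.082]
tool_rot: [-3.141, 0.002, 2.692]
contact_force: [-0.2, -0.1, -0.3]
width: 0.997
```

>>> arm_command --pt "0 0 0 0 0 0" --pt "0 0 0 0 0 0" --pt "0 0 0 0 0 0" --pt "0 0 0 0 0 0" --pt "0 0 0 0 0 0" --pt "0 0 0 0 0 0" --pt "0 0 0 0 0 0" --pt "0 0 0 0 0 0" --pt "0 0 0 0 0 0" --pt "0 0 0 0 0 0" --pt "0 0 0 0 0 0" --pt "0 0 0 0 0 0" --pt "0 0 0 0 0 0" --fingers 0.1

```text
time_s: 23.27
position: [0.5861, -0.1691, 0.0827]
tool_rot: [-3.141, 0.003, 2.692]
contact_force: [-2.4, 1.0, 5.3]
width: 0.314
```

>>> arm_command --pt "0 0 -0.1 0 0 0" --pt "0 0 -0.3 0 0 0" --pt "0 0 -0.6 0 0 0" --pt "0 0 -1 0 0 0" --pt "0 0 -1.5 0 0 0" --pt "0 0 -2.2 0 0 0" --pt "0 0 -3 0 0 0" --pt "0 0 -4 0 0 0" --pt "0 0 -5 0 0 0" --pt "0 0 -6 0 0 0" --pt "0 0 -7 0 0 0" --pt "0 0 -8 0 0 0" --pt "0 0 -9 0 0 0" --pt "0 0 -10 0 0 0" --pt "0 0 -10.6 0 0 0" --pt "0 0 -11 0 0 0" --pt "0 0 -11 0 0 0"

```text
time_s: 24.68
position: [0.5861, -0.1691, 0.1935]
tool_rot: [-3.141, 0.004, 2.692]
contact_force: [0.7, -0.4, -2.7]
width: 0.314
```

```bash
python3 -c "
from h import *
s=observe();print(s['position'],s['contact_force'],s['torque'],delta([.5581,.1589,.1926],154.15))
im,d,c=snap('wrist','w10')
g=cv2.cvtColor(im,cv2.COLOR_RGB2GRAY)
im2,d2,c2=load('w4')
print(np.abs(im[150:330,150:420].astype(int)-im2[150:330,150:420]).mean())
# knob top in tool frame, both images (dark grey patch ~ [90,90,90])
for I,C in ((im,c),(im2,c2)):
    p=I[240:310,250:320]; print(p[::14,35].tolist())
"
```

```text
[ 0.58608862 -0.16905169  0.19354947] [ 0.65279211 -0.38027206 -2.73378467] [-0.01887287 -0.01281056 -0.02041009] [16.77, 28.32, 0.03, -0.01, 0.22, 0.09]
6.526495198902606
[[68, 69, 67], [68, 68, 68], [84, 84, 83], [84, 85, 82], [83, 84, 81]]
[[68, 69, 67], [68, 68, 67], [83, 84, 82], [83, 84, 81], [83, 84, 81]]
```

```bash
python3 -c "
from h import *
im,d,c=load('top0')
print('knob',atz(c,220+258/6-.4,180+285/6-.4,.117)[:2],'ring',atz(c,220+265/6-.4,180+287/6-.4,.048)[:2])
# base disc outline + cover rim in t9 (uncovered) vs top0: ring in t9
im9,_,c9=load('t9')
g=im9.max(2); m=np.zeros_like(g); m[205:250,240:290]=g[205:250,240:290]<70
v,u=np.nonzero(m); P=np.array([atz(c9,a,b,.048)[:2] for a,b in zip(u,v)]); print(len(P))
A=np.c_[2*P,np.ones(len(P))]; s=np.linalg.lstsq(A,(P**2).sum(1),rcond=None)[0]; print('ring t9',s[:2],np.sqrt(s[2]+s[:2]@s[:2]))
# base disc contour in t9 by non-blue
hsv=cv2.cvtColor(im9,cv2.COLOR_RGB2HSV); b=((hsv[...,1]<90)).astype(np.uint8); b[:,:215]=0;b[:,312:]=0;b[:175]=0;b[280:]=0
b=cv2.morphologyEx(b,cv2.MORPH_OPEN,np.ones((15,15),np.uint8))
ct=max(cv2.findContours(b,0,1)[0],key=cv2.contourArea); e=cv2.fitEllipse(ct); print(e, atz(c9,*e[0],.015)[:2])
"
```

```text
knob [0.55744357 0.15679837] ring [0.55817101 0.15346602]
111
ring t9 [0.557952   0.15344309] 0.03271267773555112
((263.5995178222656, 227.73358154296875), (69.81397247314453, 70.31809997558594), 63.238067626953125) [0.55810793 0.15365616]
```

>>> arm_command --pt "0.3 0.5 0 0 0 0" --pt "0.8 1.3 0 0 0 0" --pt "1.5 2.5 0 0 0 0" --pt "2.5 4.2 0 0 0 0" --pt "3.6 6.2 0 0 0 0" --pt "4.8 8.2 0 0 0 0" --pt "6 10.2 0 0 0 0" --pt "7.2 12.2 0 0 0 0" --pt "8.4 14.2 0 0 0 0" --pt "9.6 16.2 0 0 0 0" --pt "10.8 18.2 0 0 0 0" --pt "12 20.2 0 0 0 0" --pt "13.2 22.2 0 0 0 0" --pt "14.4 24.3 0 0 0 0" --pt "15.3 26 0 0 0 0" --pt "16 27.2 0 0 0 0" --pt "16.4 27.8 0 0 0 0" --pt "16.6 28.2 0 0 0 0" --pt "16.6 28.2 0 0 0 0" --pt "16.6 28.2 0 0 0 0"

```text
time_s: 26.4
position: [0.559, 0.1566, 0.1923]
tool_rot: [-3.141, 0.003, 2.692]
contact_force: [-0.1, -0.1, -1.7]
width: 0.312
```

```bash
python3 -c "
from h import *
s=observe();print(s['position'],np.degrees(s['tool_rot']),s['contact_force'],delta([.5588,.1566,.0887],154.15))"
```

```text
[0.55897569 0.15663548 0.19225122] [-1.79975614e+02  1.62556242e-01  1.54214461e+02] [-0.11540714 -0.07001925 -1.72720501] [0.04, -0.01, 10.36, -0.02, 0.16, 0.06]
```

>>> arm_command --pt "0 0 0.5 0 0 0" --pt "0 0 1.5 0 0 0" --pt "0 0 3 0 0 0" --pt "0 0 4.5 0 0 0" --pt "0 0 6 0 0 0" --pt "0 0 7.3 0 0 0" --pt "0 0 8.4 0 0 0" --pt "0 0 9.2 0 0 0" --pt "0 0 9.7 0 0 0" --pt "0 0 10 0 0 0" --pt "0 0 10.1 0 0 0" --pt "0 0 10.2 0 0 0" --pt "0 0 10.2 0 0 0"

```text
time_s: 27.48
position: [0.5594, 0.1565, 0.0906]
tool_rot: [-3.142, 0.004, 2.692]
contact_force: [0.1, 0.5, -2.0]
width: 0.311
```

>>> arm_command --pt "0 0 0.1 0 0 0" --pt "0 0 0.15 0 0 0" --pt "0 0 0.2 0 0 0" --pt "0 0 0.2 0 0 0"

```text
time_s: 27.82
position: [0.5596, 0.1565, 0.0888]
tool_rot: [3.141, 0.004, 2.692]
contact_force: [-0.3, 0.3, -1.5]
width: 0.311
```

>>> arm_command --pt "0 0 0.05 0 0 0" --pt "0 0 0.1 0 0 0" --pt "0 0 0.1 0 0 0" --pt "0 0 0.1 0 0 0"

```text
time_s: 28.15
position: [0.5597, 0.1566, 0.0887]
tool_rot: [3.141, 0.004, 2.692]
contact_force: [-3.5, 0.1, 5.6]
width: 0.308
```

The cover is seated at the expected height (0.0887). I'll release, rise and move clear.

>>> arm_command --pt "0 0 0 0 0 0" --pt "0 0 0 0 0 0" --pt "0 0 0 0 0 0" --pt "0 0 0 0 0 0" --pt "0 0 0 0 0 0" --pt "0 0 0 0 0 0" --pt "0 0 0 0 0 0" --pt "0 0 0 0 0 0" --pt "0 0 0 0 0 0" --pt "0 0 0 0 0 0" --fingers 1

```text
time_s: 28.98
position: [0.5597, 0.1566, 0.0887]
tool_rot: [3.141, 0.004, 2.692]
contact_force: [0.3, 0.3, -0.3]
width: 1.001
```

>>> arm_command --pt "0 0 -0.5 0 0 0" --pt "0 0 -1.5 0 0 0" --pt "0 0 -3 0 0 0" --pt "0 0 -5 0 0 0" --pt "0 0 -7 0 0 0" --pt "0 0 -9 0 0 0" --pt "0 0 -11 0 0 0" --pt "0 -2 -12 0 0 0" --pt "0 -5 -12 0 0 0" --pt "0 -8.5 -12 0 0 0" --pt "0 -12 -12 0 0 0" --pt "0 -15.5 -12 0 0 0" --pt "0 -19 -12 0 0 0" --pt "0 -22 -12 0 0 0" --pt "0 -24 -12 0 0 0" --pt "0 -25 -12 0 0 0" --pt "0 -25 -12 0 0 0"

```text
time_s: 30.4
position: [0.4502, -0.0696, 0.2094]
tool_rot: [3.141, 0.006, 2.689]
contact_force: [0.4, 0.6, -0.1]
width: 0.998
```

```bash
python3 -c "
from h import *
print(observe()['position'])
im,d,c=snap('top','t11'); im2=snap('scene','s11')[0]
a=cv2.resize(im[180:275,220:305,::-1],None,fx=4.5,fy=4.5,interpolation=cv2.INTER_CUBIC); b=cv2.resize(im2[160:330,170:340,::-1],(a.shape[0],a.shape[0]),interpolation=cv2.INTER_CUBIC)[:, :400]
cv2.imwrite('pics/c11.png',np.hstack([a,b])); print(a.shape)
o=load('top0')[0]
for n,(y,x,h,w) in dict(jA=(120,285,40,30),jB=(115,335,40,32),stick=(210,315,70,22)).items():
    print(n,np.abs(im[y:y+h,x:x+w].astype(int)-o[y:y+h,x:x+w]).mean().round(1))
g=cv2.cvtColor(im,cv2.COLOR_RGB2GRAY)
p=d[200:255,235:292]; v,u=np.nonzero((p<1.09)&(p>1.0)); print('knob px',u.mean()+235,v.mean()+200,len(u), atz(c,u.mean()+235,v.mean()+200,.117))
p=load('top0')[1][200:255,235:292]; v,u=np.nonzero((p<1.09)&(p>1.0)); print('knob px before',u.mean()+235,v.mean()+200,len(u))
# cover top flatness (z) samples from depth
for q in [(240,228),(286,228),(263,205),(263,251)]:
    o_,r=ray(c,*q); print(q,(o_+r*d[q[1],q[0]]).round(4)[2])"
```

```text
[ 0.45018871 -0.06955872  0.20941381]
(428, 382, 3)
jA 0.8
jB 0.7
stick 5.3
knob px 263.38461538461536 226.45299145299145 117 [0.55900566 0.15491232 0.117     ]
knob px before 262.10084033613447 227.0 119
(240, 228) 0.0779
(286, 228) 0.0827
(263, 205) 0.084
(263, 251) 0.0819
```

View pics/c11.png

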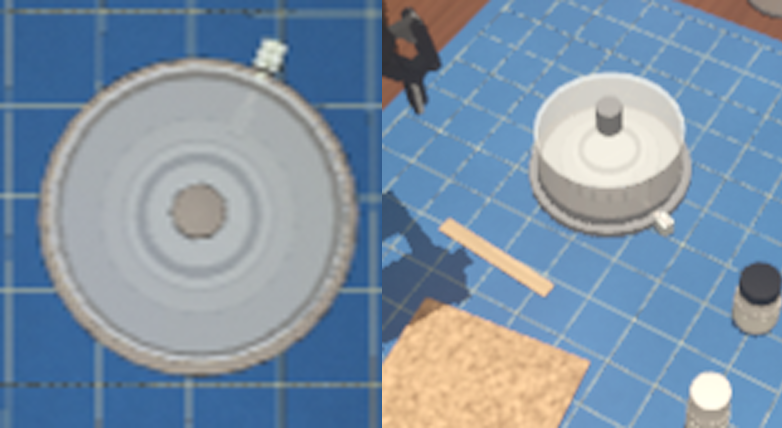

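The last picture shows the cover standing flat and concentric on the jig, with the line and lug pointing at the mark block. The jars and stick haven't moved. I'm handing in.

```bash
python3 -c "
from h import *
print(order.hand_in(), observe()['time_s'])"
```

```text
the job is handed in; nothing more can be done
the job is handed in; nothing more can be done
```

The collar is locked on its mark and the cover is back on the jig. I handed the job in at about 30.5 s of the 72 s allowed. The hand-in gives no verdict.

- **Sequence:** I lifted the cover by its knob and set it on the cork pad. I then gripped the lug and turned the collar about 58° anticlockwise. Finally I put the cover back, about 2–3 mm from where it started, because it had been slightly off-centre.
- **Collar:** With the cover off, the wrist camera put the lug at −23.7° and the mark at −23.5°. A coarser check with the top camera agreed to within about 1°.
- **Cover:** It sits about 1.5 mm from the jig's centre. It seated at the expected height. Depth readings on its top ran from 78 to 84 mm, noise from the clear plastic by my reading, and it looks flat in the picture.
- **Bystanders:** The jars are unchanged. The stick's area differed slightly from the first picture, which I put down to the gripper's shadow, since the stick looks unmoved.
- **What went wrong:** My first grip on the lug closed just above it, because the fingertips ended about 25 mm higher than the reported TCP. I regripped lower.
- **Not checked:** After the cover went back on, I could only see the lug faintly through it, so I did not measure the collar again.
- **Camera disagreement:** The cameras differed from each other and from the arm by 2–4 mm. I allowed for that when placing the cover.

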